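# Flip through the sample tiles to show the arched one

## Robot

A 6-joint arm with a two-finger parallel gripper is mounted at the origin on a cart in front of the work surface, level with it; the furniture and walls round the work are solid. World frame = base frame: x ahead of the robot, y to its left, z up, the work surface at z = 0. Lengths are in mm, angles in rad, forces in N, time in s.
With the tool pointing down it reaches from about 200 to 875 mm from the base axis. Payload 3.4 kg.
Tool frame: the origin (TCP) lies on the mounting face of the last link; the fingertips stand 199 mm ahead of it and the grasp point (between the pads) lies 180 mm ahead of it; z points along the fingers, y is the line along which they close (so a half turn about z gives the same grasp; the last joint's range is limited). The gripper opens to 94 mm and grips with 3 to 60 N. Pads are 16 mm wide; open, the fingers measure 119 mm over their backs; the gripper's body (75 mm by 177 mm) begins 78 mm behind the grasp point.
Start: joints at [-1.462, 0.276, 1.505, -0, 1.361, -0.121], TCP at [130.97, -559.903, 404.693] pointing down, gripper open.
Joint ranges: [-2.89, 2.89], [-0.75, 2.08], [0.22, 2.7], [-1.18, 4.32], [0.11, 2.71], [-2.7, 2.7]. Speed limits (rad/s): [2.57, 2.57, 3.14, 3.14, 3.14, 3.14].

## Interface

Orientations are given as a rotation vector (axis times angle).
In Python, from plant import sensors, vision, finish_job gives the robot as it stands.
- The arm moves only by the tool send_rows, never from a script. Its argument "moves" is one flat list of numbers, 6 for each row, row after row: the shift along the world's x, y, z scaled (see below), then the turn, a rotation vector about the world's x, y, z scaled (see below). A call has 1 to 12 rows; each row is the pose to reach, as a shift and turn from the pose commanded when the call began; what a row does not reach only later rows make up. The controller multiplies each number of a shift by 0.25 m and each number of a turn by 60 degrees. A row lasts 1/10 s, in which the tool goes at most 50 mm and 8.59 degrees, less where a joint would pass 70% of its speed; a pose out of reach is approached as far as the arm can. A call with a number of a shift or a turn outside -1 to 1 is refused whole. A call with a gripper value outside its range is refused whole. "fingers" is the closure, from 0 (fully open) to 1 (shut), set as the call begins (left out, the last holds). The fingers move at their own pace and stop on an object; "newtons" is the grip in N (left out, the last holds). Time passes only in rows, so rows that repeat a pose let the fingers close. It gives the time, the measured TCP pose, the force, the opening and the grip force at its end, in the units of the state.
- sensors.read_state(): the state, without advancing time (a new reading comes with each control period).
- vision.capture(name): name is "scene" or "top" or "wrist"; returns a dict with "pixels" (400x640x3 uint8, red, green, blue), "fx", "fy", "cx", "cy" (pixels), "eye" and "attitude" of the camera in the world; the wrist camera has in their place "T_tool_cam" (4x4, takes a point from camera to tool coordinates, whose origin is the TCP and whose axes are the flange's). Camera axes: x right, y down, z forward; pixel columns grow to the right and rows downward; lengths in mm; the calibration is good to about 2 mm. The wrist camera is an equidistant fisheye: a pixel r from the principal point sees the ray r / f radians off the axis. A picture is of the moment at which its call begins: read the wrist's pose just before it. There is no depth.
- finish_job(): hands the job in; it is judged then, once.
The state is a dict: "time_s": time; "joint_positions": joint angles; "joint_velocities": joint speeds; "joint_efforts": joint torques, N m; "tcp_pos": TCP position; "orientation": TCP orientation; "contact_force": force on the tool from outside, world axes, zero at the start; "moment": the same for the moment, N m; "finger_gap": finger opening in mm; "gripper_force": force on a finger pad.
Only numpy, scipy, OpenCV 4.12 (cv2) and the standard library are available. Lean on these libraries where they do the work, as an engineer would, in place of code of your own. Each camera call takes 0.05 s, during which the arm holds its last target. There are 200 camera calls.

## Task

Sample tiles lean back one behind the other in the slotted wooden rack, glazed faces to the left; uncover the face of the one with the round, arched top. With the fingertips, push each tile that stands in front of it (to its left) over from behind, easing it past upright until it rests leaning forward, to the left, in its own slot; leave the arched tile and any tile behind it leaning back. Only tip the tiles, do not lift any out of its slot, and leave the beaker, the glass and the mixing tile where they are.

Things in the scene. Friction and masses are not known exactly. Their poses are not given: they have to be found in the camera images.
- rack: fixed wooden rack, 260 x 96 mm, four V slots in a row along its x axis, which points from the front (robot's left) to the back (right). Origin: centre of its underside, on the table. Slots at x = -96, -32, 32, 96 mm; floor 14 mm up, 10 mm wide; walls splay 17 degrees, up to 50 mm above the table. Leaning tiles: top edge 120 mm up, 32 mm off the foot; 55 mm level gap between tiles that lean alike
- tile_a: square-cornered sample tile, 80 x 110 mm tall, in the front (leftmost) slot. White glazed face, blue lines, bare clay back, 8 mm thick, 0.14 kg, loose; under 2 N near the top tips it. Origin: middle of its underside; z runs up the tile, y along its width, x out of its BACK (to the robot's right). It starts leaning back, 12 to 17 degrees, and can rest so or the same forward
- tile_b: square-cornered sample tile, 80 x 110 mm tall, in one of the three rear slots. White glazed face, blue lines, bare clay back, 8 mm thick, 0.14 kg, loose; under 2 N near the top tips it. Origin: middle of its underside; z runs up the tile, y along its width, x out of its BACK (to the robot's right). It starts leaning back, 12 to 17 degrees, and can rest so or the same forward
- tile_c: square-cornered sample tile, 80 x 110 mm tall, in one of the three rear slots. White glazed face, blue lines, bare clay back, 8 mm thick, 0.14 kg, loose; under 2 N near the top tips it. Origin: middle of its underside; z runs up the tile, y along its width, x out of its BACK (to the robot's right). It starts leaning back, 12 to 17 degrees, and can rest so or the same forward
- arched_tile: arch-topped sample tile, 80 x 110 mm tall, top a 40 mm half circle, in one of the three rear slots. White glazed face, blue lines, bare clay back, 8 mm thick, 0.14 kg, loose; under 2 N near the top tips it. Origin: middle of its underside; z runs up the tile, y along its width, x out of its BACK (to the robot's right). It starts leaning back, 12 to 17 degrees, and can rest so or the same forward
- mauve_beaker: mauve beaker with a wavy rim, 66 mm wide, 70 mm tall, standing on the near side of the rack, to the right; origin at its underside
- blue_glass: pale blue clear glass with a flared rim, 61 mm wide, 72 mm tall, standing on the near side of the rack, to the left; origin at its underside
- mixing_tile: white paint mixing tile with six wells, 75 x 110 x 13 mm, lying flat left of the rack; origin at its underside

How it is judged:
By the outcome, as a careful person would: the job done as asked, in the order asked, and still so for the second after the job is handed in, with the robot touching nothing.
It also fails if it takes over 45 s, if anything falls off the work surface, if the arm or the gripper's body presses on something with over 40 N, if the wrist force passes 120 N, or if a joint passes its speed limit or range.

## Working session

There is one attempt and no reset: what is moved stays moved. The work goes in short steps, Python scripts to look and compute and a tool call to move; the robot and the scene stay as the last step left them, time stands still between calls to the robot, and variables do not carry over. Pictures are saved under pics/ and viewed, at most 10 in all, crops included, and the job is handed in when it is done.

Besides the shell and the picture viewer there is one more tool, called after "Emit:" in YAML: its name, and indented under it one key for each argument. send_rows: Moves the arm, as the interface text tells. Shifts and turns lie within -1 to 1; 1 stands for 0.25 m of shift or 60 degrees of turn. Its arguments: {"type":"object","properties":{"moves":{"type":"array"},"fingers":{"type":"number"},"newtons":{"type":"number"}},"required":["moves"]}

```bash
ls; mkdir -p pics
python3 - <<'E'
from plant import sensors, vision
import cv2,json
s=sensors.read_state(); print({k:s[k] for k in("time_s","tcp_pos","orientation","finger_gap")})
for n in("scene","top"):
    c=vision.capture(n); cv2.imwrite(f"pics/{n}0.png",c["pixels"][:,:,::-1]); print(n,c["fx"],c["fy"],c["cx"],c["cy"],c["eye"],c["attitude"])
E
```

```text
pics
{'time_s': 0.0, 'tcp_pos': array([ 130.936332  , -559.68622088,  403.79050358]), 'orientation': array([-3.11904145e+00, -3.59959901e-01, -6.27800410e-06]), 'finger_gap': 94.19998567698745}
scene 428.5811365574535 428.5811365574535 319.2697529821655 197.33140414644285 [-156.00391472  504.8039426   834.2916774 ] [-1.17131401  2.33514752 -1.00999604]
top 441.3015388033566 441.3015388033566 318.46437957788265 203.3827389717223 [327.82333791 -32.05713112 952.11960452] [-2.10993112  2.14121618 -0.19283336]
```

View pics/scene0.png

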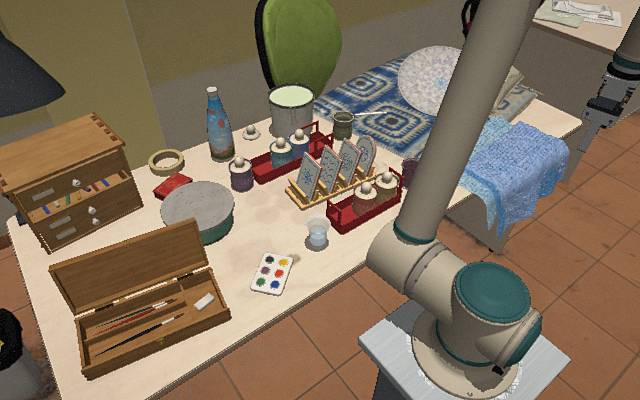

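View pics/top0.png

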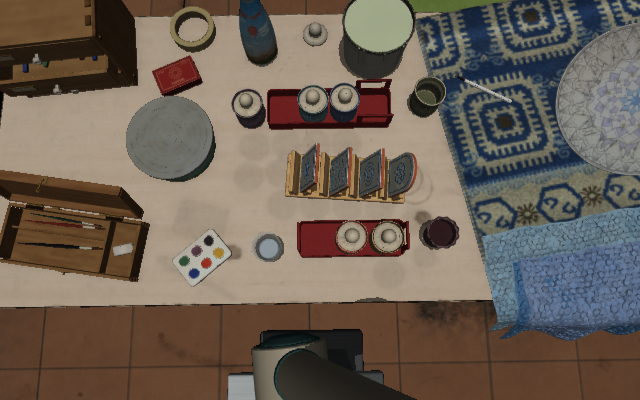

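Run:
```python
import cv2
a=cv2.imread("pics/top0.png")[130:215,270:430]; b=cv2.imread("pics/scene0.png")[125:215,275:435]
cv2.imwrite("pics/z0.png",cv2.resize(cv2.vconcat([a,b]),None,fx=3.4,fy=3.4,interpolation=cv2.INTER_CUBIC))
```

```text
(no output)
```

View pics/z0.png

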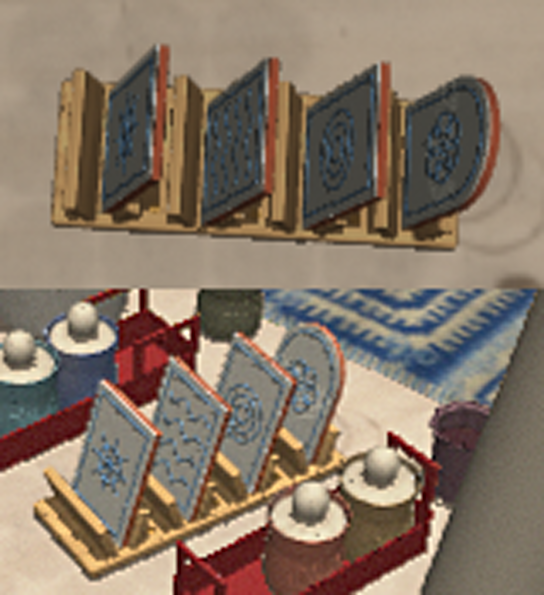

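```bash
cat > h.py <<'E'
import numpy as np
from scipy.spatial.transform import Rotation as R
def cast(c,px,z):
    px=np.atleast_2d(px).astype(float)
    d=np.c_[(px[:,0]-c["cx"])/c["fx"],(px[:,1]-c["cy"])/c["fy"],np.ones(len(px))]@R.from_rotvec(c["attitude"]).as_matrix().T
    return c["eye"]+d*((z-c["eye"][2])/d[:,2])[:,None]
E
python3 - <<'E'
from h import *
from plant import vision
f=lambda l:np.array(l)/3.4+[270,130]
g=lambda l:(np.array(l)-[0,289])/3.4+[275,125]
c=vision.capture("top"); s=vision.capture("scene"); np.set_printoptions(precision=1,suppress=True)
print("rack near bottom",cast(c,f([(54,226),(457,248)]),0))
# top edges of tiles: far/near ends, back (red) corner
print(cast(c,f([(168,45),(163,180),(279,57),(275,195),(390,63),(388,203),(498,120)]),120))
print("scene",cast(s,g([(104,379),(158,436),(174,357),(230,410),(240,334),(295,381)]),120))
# jar knobs, heights: knob top in both views -> triangulate
def tri(p,q):
    a=cast(c,p,0)[0];b=cast(s,q,0)[0];o=[c["eye"],s["eye"]];D=[a-o[0],b-o[1]];D=[d/np.linalg.norm(d) for d in D]
    A=sum(np.eye(3)-np.outer(d,d) for d in D);return np.linalg.solve(A,sum((np.eye(3)-np.outer(d,d))@e for d,e in zip(D,o)))
print(tri((351,235),(366,188)),tri((387,236),(386,178)),tri((313,101),(281,142)))
E
```

```text
rack near bottom [[ 519.6   39.1    0. ]
 [ 501.2 -220.8    0. ]]
[[ 601.2  -35.9  120. ]
 [ 521.1  -31.9  120. ]
 [ 593.   -99.9  120. ]
 [ 511.5  -95.3  120. ]
 [ 588.4 -163.8  120. ]
 [ 505.9 -159.2  120. ]
 [ 553.5 -224.2  120. ]]
scene [[ 601.9  -34.1  120. ]
 [ 519.8  -25.9  120. ]
 [ 592.1  -97.3  120. ]
 [ 511.9  -90.6  120. ]
 [ 585.  -161.2  120. ]
 [ 509.9 -156.2  120. ]]
[422.2 -96.4  84.6] [ 419.8 -166.7   84.4] [702.3 -22.2  96. ]
```

Emit:
send_rows:
  moves: [0.1,0.1,0,0,0,0.1,0.2,0.2,0,0,0,0.2,0.3,0.3,0,0,0,0.3,0.4,0.4,0,0,0,0.4,0.5,0.5,0,0,0,0.5,0.6,0.6,0,0,0,0.6,0.7,0.7,0,0,0,0.7,0.8,0.8,0,0,0,0.8,0.9,0.9,0,0,0,0.9,1,1,0,0,0,1,1,1,0,0,0,1,1,1,0,0,0,1]
  fingers: 1
  newtons: 20

```text
time_s: 1.4
tcp_pos: [381.2, -309.5, 404.6]
orientation: [-2.522, -1.874, 0.001]
contact_force: [-0.2, -1.2, 0.4]
finger_gap: 1.9
gripper_force: 0.0
```

Emit:
send_rows:
  moves: [0.07,0.1,0,0,0,0.02,0.14,0.2,0,0,0,0.04,0.21,0.3,0,0,0,0.06,0.28,0.4,0,0,0,0.08,0.36,0.5,0,0,0,0.1,0.43,0.6,0,0,0,0.13,0.5,0.7,0,0,0,0.15,0.57,0.8,-0.04,0,0,0.17,0.64,0.9,-0.08,0,0,0.19,0.71,1,-0.12,0,0,0.21,0.71,1,-0.16,0,0,0.21,0.71,1,-0.16,0,0,0.21]

```text
time_s: 2.6
tcp_pos: [557.9, -60.8, 362.9]
orientation: [-2.301, -2.135, 0.005]
contact_force: [-0.7, -0.6, 0.3]
finger_gap: 0.5
gripper_force: 0.0
```

Run:
```python
from plant import sensors, vision
import cv2
s=sensors.read_state(); print(s["tcp_pos"],s["orientation"])
a=vision.capture("wrist")["pixels"]; b=vision.capture("scene")["pixels"][80:230,240:480]
b=cv2.resize(b,(640,400))
cv2.imwrite("pics/w1.png",cv2.resize(cv2.vconcat([a,b])[:,:,::-1],(480,600)))
```

```text
[557.8837538  -60.83369475 362.89637559] [-2.30103166 -2.13513776  0.00499625]
```

View pics/w1.png

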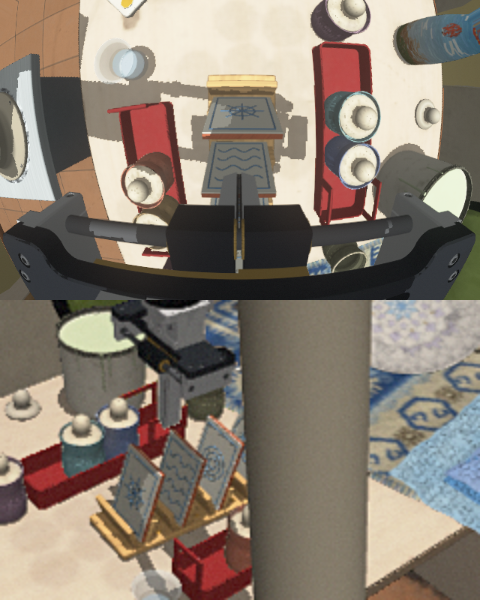

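Emit:
send_rows:
  moves: [0,0,-0.08,0,0,0,0,0,-0.16,0,0,0,0,0,-0.24,0,0,0,0,0,-0.24,0,0,0,0,0.03,-0.24,0,0,0,0,0.06,-0.24,0,0,0,0.01,0.08,-0.24,0,0,0,0.01,0.1,-0.24,0,0,0,0.01,0.12,-0.24,0,0,0,0.01,0.14,-0.24,0,0,0,0.01,0.16,-0.24,0,0,0,0.01,0.18,-0.24,0,0,0]

```text
time_s: 3.9
tcp_pos: [560.9, -14.4, 304.6]
orientation: [-2.302, -2.138, 0.0]
contact_force: [0.5, 0.3, -0.6]
finger_gap: 0.3
gripper_force: 0.0
```

Emit:
send_rows:
  moves: [0,0.01,0,0,0,0,0,0.02,0,0,0,0,0,0.03,0,0,0,0,0,0.04,0,0,0,0,0,0.05,0,0,0,0,0,0.06,0,0,0,0,0,0.07,0,0,0,0,0,0.08,0,0,0,0,0,0.08,0,0,0,0]

```text
time_s: 4.8
tcp_pos: [561.0, 5.4, 304.7]
orientation: [2.302, 2.138, 0.0]
contact_force: [0.1, -0.6, -0.6]
finger_gap: 0.3
gripper_force: 0.0
```

Run:
```python
from plant import sensors, vision
import cv2
a=vision.capture("wrist")["pixels"][60:260,200:440]; b=vision.capture("scene")["pixels"][80:230,240:420]
f=lambda x:cv2.resize(x,(480,300))
cv2.imwrite("pics/w2.png",cv2.vconcat([f(a),f(b)])[:,:,::-1])
```

```text
(no output)
```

View pics/w2.png

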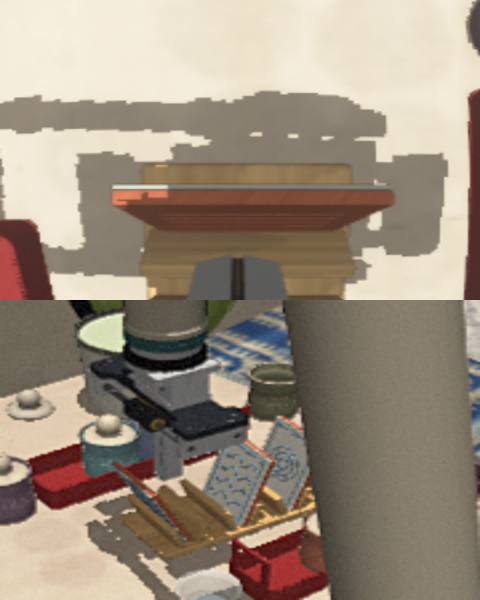

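Emit:
send_rows:
  moves: [0,0,0.12,0,0,0,0,0,0.24,0,0,0,0,0,0.24,0,0,0,-0.01,-0.14,0.24,0,0,0,-0.02,-0.28,0.24,0,0,0,-0.02,-0.42,0.24,0,0,0,-0.03,-0.51,0.24,0,0,0,-0.03,-0.51,0.24,0,0,0,-0.03,-0.51,0.16,0,0,0,-0.03,-0.51,0.08,0,0,0,-0.03,-0.51,0,0,0,0,-0.03,-0.51,0,0,0,0]

```text
time_s: 6.1
tcp_pos: [552.2, -121.1, 301.6]
orientation: [-2.297, -2.134, 0.004]
contact_force: [-0.1, -0.1, 0.5]
finger_gap: 0.4
gripper_force: 0.0
```

Emit:
send_rows:
  moves: [0,0.03,0,0,0,0,0,0.06,0,0,0,0,0,0.08,0,0,0,0,0.01,0.1,0,0,0,0,0.01,0.12,0,0,0,0,0.01,0.14,0,0,0,0,0.01,0.16,0,0,0,0,0.01,0.17,0,0,0,0,0.01,0.18,0,0,0,0,0.01,0.19,0,0,0,0,0.01,0.2,0,0,0,0]

```text
time_s: 7.2
tcp_pos: [556.0, -72.3, 304.7]
orientation: [2.302, 2.138, 0.0]
contact_force: [0.4, -0.1, -0.6]
finger_gap: 0.4
gripper_force: 0.0
```

Emit:
send_rows:
  moves: [0,0.01,0,0,0,0,0,0.02,0,0,0,0,0,0.03,0,0,0,0,0,0.04,0,0,0,0,0,0.05,0,0,0,0,0,0.06,0,0,0,0,0,0.06,0,0,0,0,0,0.06,0,0,0,0]

```text
time_s: 8.0
tcp_pos: [556.0, -57.3, 304.7]
orientation: [2.302, 2.138, 0.0]
contact_force: [0.5, 0.3, -0.9]
finger_gap: 0.3
gripper_force: 0.0
```

Run:
```python
from plant import sensors, vision
import cv2
a=vision.capture("wrist")["pixels"][60:260,200:440]; b=vision.capture("scene")["pixels"][80:230,240:420]
f=lambda x:cv2.resize(x,(480,300))
cv2.imwrite("pics/w3.png",cv2.vconcat([f(a),f(b)])[:,:,::-1])
```

```text
(no output)
```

View pics/w3.png

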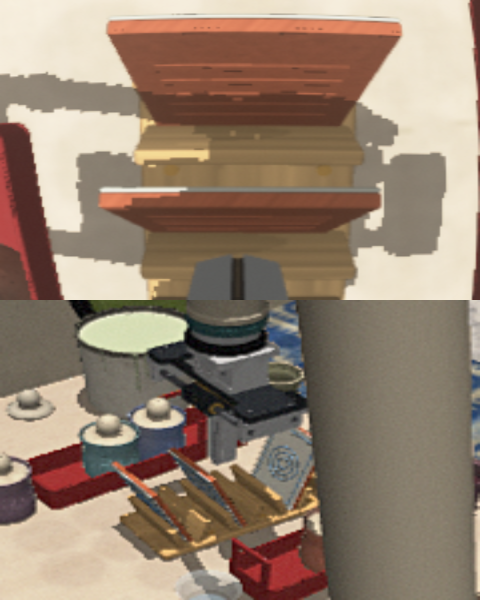

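Tiles 1 and 2 now lean forward, and tile 3 still leans back. I'll repeat the move for tile 3.

Emit:
send_rows:
  moves: [0,0,0.12,0,0,0,0,0,0.24,0,0,0,0,0,0.24,0,0,0,-0.01,-0.14,0.24,0,0,0,-0.02,-0.28,0.24,0,0,0,-0.02,-0.42,0.24,0,0,0,-0.02,-0.51,0.24,0,0,0,-0.02,-0.51,0.24,0,0,0,-0.02,-0.51,0.16,0,0,0,-0.02,-0.51,0.08,0,0,0,-0.02,-0.51,0,0,0,0,-0.02,-0.51,0,0,0,0]

```text
time_s: 9.3
tcp_pos: [549.7, -183.4, 301.5]
orientation: [-2.296, -2.134, 0.003]
contact_force: [0.7, 0.4, 0.4]
finger_gap: 0.3
gripper_force: 0.0
```

Emit:
send_rows:
  moves: [0,0.03,0,0,0,0,0,0.06,0,0,0,0,0,0.08,0,0,0,0,0.01,0.1,0,0,0,0,0.01,0.12,0,0,0,0,0.01,0.14,0,0,0,0,0.01,0.16,0,0,0,0,0.01,0.17,0,0,0,0,0.01,0.18,0,0,0,0,0.01,0.19,0,0,0,0,0.01,0.2,0,0,0,0]

```text
time_s: 10.4
tcp_pos: [553.5, -134.8, 304.7]
orientation: [2.302, 2.138, 0.0]
contact_force: [-0.7, -0.3, 0.8]
finger_gap: 0.6
gripper_force: 0.0
```

Emit:
send_rows:
  moves: [0,0.01,0,0,0,0,0,0.02,0,0,0,0,0,0.03,0,0,0,0,0,0.04,0,0,0,0,0,0.05,0,0,0,0,0,0.06,0,0,0,0,0,0.06,0,0,0,0,0,0.06,0,0,0,0]

```text
time_s: 11.2
tcp_pos: [553.5, -119.8, 304.7]
orientation: [2.302, 2.138, 0.0]
contact_force: [0.3, 0.2, -0.0]
finger_gap: 0.4
gripper_force: 0.0
```

Emit:
send_rows:
  moves: [0,0,0.1,0,0,0,0,0,0.25,0,0,0,0,0,0.4,0,0,0,0,0,0.4,0,0,0,-0.15,-0.1,0.4,0,0,0,-0.3,-0.2,0.4,0,0,0,-0.4,-0.35,0.4,0,0,0,-0.45,-0.5,0.4,0,0,0,-0.5,-0.65,0.4,0,0,0,-0.55,-0.8,0.4,0,0,0,-0.6,-0.95,0.4,0,0,0,-0.6,-0.95,0.4,0,0,0]

```text
time_s: 12.4
tcp_pos: [402.0, -361.4, 403.5]
orientation: [2.307, 2.132, -0.003]
contact_force: [0.5, 0.7, -1.0]
finger_gap: 0.6
gripper_force: 0.0
```

Run:
```python
from plant import sensors, vision
import cv2
a=vision.capture("top")["pixels"][130:255,220:470]; b=vision.capture("scene")["pixels"][110:230,240:480]
f=lambda x:cv2.resize(x,(600,300))
cv2.imwrite("pics/w4.png",cv2.vconcat([f(a),f(b)])[:,:,::-1])
```

```text
(no output)
```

View pics/w4.png

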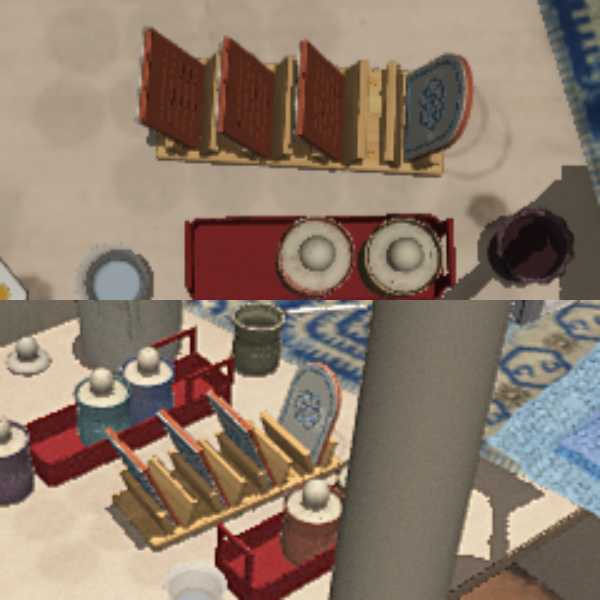

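The picture shows three tiles leaning forward, with backs up at about (170,90), (250,90) and (325,95). The arched tile at (437,105) still leans back with its face uncovered, and nothing else has moved.

```bash
python3 -c "
from plant import finish_job
print(finish_job())"
```

```text
the job is handed in; nothing more can be done
None
```

The three tiles in front of the arched tile now lean forward in their own slots, the arched tile still leans back with its face uncovered, and the job was handed in at about 12.5 s.

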